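# Unlock the plug gauge's cam and send its shuttle home

## Robot

A 6-joint arm with a two-finger parallel gripper is mounted at the origin on the work surface. World frame = base frame: x ahead of the robot, y to its left, z up, the work surface at z = 0. Lengths are in m, angles in rad, forces in N, time in s.
With the tool pointing down it reaches from about 0.35 to 0.975 m from the base axis. Payload 4.9 kg.
Tool frame: the origin (TCP) lies at the very end of the fingers, on their centre line; the grasp point (between the pads) lies 19 mm behind it; y points along the fingers, z is the direction in which the jaws open and shut, and the axes are right-handed (so a half turn about y gives the same grasp; the last joint's range is limited). The gripper opens to 85 mm and grips with 20 to 120 N. Pads are 22 mm wide; open, the fingers measure 114 mm over their backs; the gripper's body (76 mm by 85 mm) begins 54 mm behind the grasp point. The pads swing forward as they close: fully open they stand 13 mm farther back than shut.
Start: joints at [1.138, 0.053, 1.613, -0, 1.476, -0.119], TCP at [0.193, 0.594, 0.231] pointing down, gripper open.
Joint ranges: [-3.01, 3.01], [-1.01, 2.22], [0.06, 2.58], [-1.02, 4.17], [0.09, 2.62], [-3.14, 3.14]. Speed limits (rad/s): [2.57, 2.57, 3.14, 3.14, 3.14, 3.14].

## Interface

Orientations are given as a rotation vector (axis times angle).
In Python, from station import ctrl gives the robot as it stands.
- The arm moves only by the tool arm_command, never from a script. Its argument "steps" is a list of rows, each a list of 3 entries, a list of its own where there are three numbers: the shift along the tool's x, y, z in m, then the turn, a rotation vector about the tool's x, y, z in degrees, then the opening, from 0 (shut) to 1 (fully open). In form: [[[dx, dy, dz], [ax, ay, az], gripper], ...]. A call has 1 to 5 rows; each row is the pose to reach, as a shift and turn from the pose measured when the call began, along the tool's axes at that moment; what a row does not reach only later rows make up. A row lasts 1/10 s, in which the tool goes at most 50 mm and 8.59 degrees, less where a joint would pass 70% of its speed; a pose out of reach is approached as far as the arm can. A call with a gripper value outside its range is refused whole. The fingers move at their own pace and stop on an object; "force" is the grip in N (left out, the last holds). Time passes only in rows, so rows that repeat a pose let the fingers close. It gives the time, the measured TCP pose, the force and the opening at its end, in the units of the state.
- ctrl.get_obs(): the state, without advancing time (a new reading comes with each control period).
- ctrl.get_image(name): name is "scene" or "top" or "wrist"; returns a dict with "img" (400x640x3 uint8, red, green, blue), "camera_matrix" (3x3 intrinsics, pixels), "world_from_camera" (4x4, takes a point from camera to world coordinates). Camera axes: x right, y up, looking along -z (the intrinsics and any distortion apply to the point x, -y, -z); pixel columns grow to the right and rows downward; lengths in m; the calibration is good to about 2 mm. The wrist camera is an equidistant fisheye: a pixel r from the principal point sees the ray r / f radians off the axis. A picture is of the moment at which its call begins. There is no depth.
- ctrl.finish_job(): hands the job in, once; it reports no verdict.
Trained networks look in a picture, given as the dict that the camera call returned (one of the last four; its "shot" number tells which), for a name from the list of things; names that differ only in an ending like _2 or _b are one class to them, and where a whole thing is asked for, a point or a joint stands for the part that bears it (a point fixed in the world has none). Each returns a list of dicts, best first, with "confidence" (0 to 1); they miss things now and then, are a little off and sometimes report something else, mostly with a low value. They report only what shows in the picture. A call takes as long as a camera call. They do not tell look-alikes from the thing itself.
- ctrl.boxes_of(picture, name): "position" ([row, column] in pixels, amid what is visible of it).
The state is a dict: "t": time; "q": joint angles; "dq": joint speeds; "effort": joint torques, N m; "tool_pos": TCP position; "tool_rot": TCP orientation; "contact_force": force on the tool from outside, world axes, zero at the start; "wrist_torque": the same for the moment, N m; "opening": finger opening in m.
Only numpy, scipy, OpenCV 4.12 (cv2) and the standard library are available. Lean on these libraries where they do the work, as an engineer would, in place of code of your own. Each camera call takes 0.05 s, during which the arm holds its last target.

## Task

The shuttle of the bench plug gauge is blocked by its eccentric cam. With the outside of the closed fingers, push the cam's handle round until the cam's low point faces the shuttle (the handle then points straight away from the shuttle), and only then push the shuttle forward by its upright end plate until it is fully home against the cam, with the gray plug still standing in its nest between the two gauge anvils. Only push: do not take the handle or the end plate between the fingers, do not touch or lift the plug, and leave the other things on the counter where they are.

Things in the scene. Friction and masses are not known exactly. Their poses are not given: they have to be found in the camera images.
- fixture: the plug gauge: an aluminium base plate 295 x 110 x 12 mm fixed on the counter, with two low guide rails (tops 22 mm above the counter) and two gauge posts (56 mm high, 12 x 16 mm, centred 38 mm either side of the mid line, each with a 10 mm thick steel anvil pointing inwards). Origin on the mid line on the counter; its x axis is the shuttle's forward direction (from the end plate to the cam), z up. The plate runs from x = -165 to +130 mm. The base never moves.
- cam (a joint): angle of the eccentric cam about its upright pivot, rad, counter-clockwise from above is positive. 0: high point and handle point back towards the shuttle. +pi or -pi (both are in range, stops at +-3.7): handle points straight forward, away from the shuttle, and the low point faces the shuttle. It starts within 1.9 rad of 0, either way, and stays where it is left (friction about 0.22 N m, some 3 N at the handle).
- shuttle (a joint): travel of the shuttle along the fixture's x, m. 0 at the start; with the cam at its low point it is fully home, stopped by the cam, at 0.050; with the high point facing it it stops at 0.018. It stays where it is left (friction about 2.5 N).
- cam_pivot (a point): point on the cam's pivot axis, 48 mm above the counter, on the mid line, 75 mm forward (x) of the fixture's origin. The cam is a steel disc of 64 mm diameter, 14 to 30 mm above the counter, its centre 16 mm off the pivot towards the handle; a flat arm above it (40 to 48 mm above the counter) carries the handle.
- handle_mid (a point): half-way up the cam's handle: a black upright round post, 16 mm in diameter, from 48 to 94 mm above the counter, its axis 70 mm from the pivot; this point is 71 mm above the counter.
- push_face (a point): centre of the rear face of the shuttle's upright end plate, 46 mm above the counter; the plate is steel, 52 mm wide, 8 mm thick, its top 64 mm above the counter; its rear face looks backwards (the fixture's -x). At the start it is 135 mm behind the fixture's origin. The space behind it is free. The shuttle is a steel bar 58 mm wide whose deck is 24 mm above the counter; its flat nose, 144 mm ahead of this face, meets the cam.
- nest_center (a point): centre of the nest, a ring 6 mm high (inner diameter 39 mm) on the shuttle's deck, 60 mm ahead of the push face; this point is at the deck, 24 mm above the counter; it moves with the shuttle.
- gauge (a point): point midway between the two gauge anvils, 46 mm above the counter, 25 mm behind the fixture's origin. The anvil tips are 44 mm apart.
- plug_center (a point): centre (half-way up) of the gray PVC plug, 36 mm in diameter, 42 mm high, standing loose in the nest on the shuttle; its top is 66 mm above the counter. Must not be touched.
- lug_a: bystander: loose brass lug, 58 x 18 x 14 mm, lying beside the fixture; origin under its middle
- lug_b: bystander: a second such lug on the other side of the fixture
- spare_plug_center (a point): bystander: centre (21 mm up) of a second gray plug like the first, standing on the counter beside the fixture
- covers: bystander: stack of round steel blank covers, 100 mm in diameter, 20 mm high; origin under its centre
- strain_relief: bystander: yellow plastic strain relief, 34 mm wide, 40 mm high, standing; origin under its centre
- coupling: bystander: aluminium conduit coupling, a tube 36 mm in diameter, 45 mm high, standing; origin under its centre
- driver: bystander: screwdriver lying on the counter; origin under it
- plug: the same gray plug; origin under its centre, on the deck
Things that resemble listed ones, but are neither listed nor needed, are in the scene too. Leave any orange or pink look-alike of the plug alone.

How it is judged:
On the way, in this order (a step that is already met when the one before it is completed fails the run):
1. the cam is turned to its low point while the shuttle is still back ((value of joint cam between 2.89 and 3.39 rad or value of joint cam between -3.39 and -2.89 rad) and value of joint shuttle below 0.012 m), for 0.2 s.
2. the shuttle is pushed home against the cam ((value of joint cam between 2.89 and 3.39 rad or value of joint cam between -3.39 and -2.89 rad) and value of joint shuttle above 0.0465 m), for 0.2 s.
At the end, for the whole second after the job is handed in: The cam stands within 0.25 rad of its low point (handle straight away from the shuttle), the shuttle is within 3.5 mm of fully home and at rest, and the plug stands upright (within 0.1 rad) in the nest (within 5 mm) and within 8 mm of the point midway between the anvils (all of step 2 and velocity of joint shuttle below 0.005 m/s and horizontal distance between plug_center and gauge below 0.008 m and horizontal distance between plug_center and nest_center below 0.005 m and angle between plug_center's own z axis and vertical below 0.1 rad and linear speed of plug below 0.01 m/s); the robot touches nothing.
It fails at once if the shuttle is pushed more than 12 mm forward while the cam is more than 0.25 rad off its low point (value of joint shuttle above 0.012 m and not (value of joint cam between 2.89 and 3.39 rad or value of joint cam between -3.39 and -2.89 rad)).
It fails at once if the handle is taken between the fingers (horizontal distance between the grasp point and handle_mid below 0.01 m and height (world z) of the grasp point below 0.105 m).
It fails at once if the end plate is taken between the fingers (x of the grasp point in the frame of push_face between -0.002 and 0.01 m and y of the grasp point in the frame of push_face between -0.03 and 0.03 m and height (world z) of the grasp point below 0.075 m).
It fails at once if the plug is touched by the fingers, lifted or tipped (contact force between the fingers and plug above 0.5 N or height (world z) of plug_center above 0.055 m or angle between plug_center's own z axis and vertical above 0.3 rad).
It fails at once if a bystander is moved more than 20 mm (distance of any of lug_a, lug_b, spare_plug_center, covers, strain_relief, coupling, driver from where it was at the start of the episode above 0.02 m).
It also fails if it takes over 64 s, if anything falls off the work surface, if the arm or the gripper's body presses on something with over 40 N, if the wrist force passes 120 N, or if a joint passes its speed limit or range.

## Working session

There is one attempt and no reset: what is moved stays moved. The work goes in short steps, Python scripts to look and compute and a tool call to move; the robot and the scene stay as the last step left them, time stands still between calls to the robot, and variables do not carry over. Pictures are saved under pics/ and viewed, and the job is handed in when it is done.

Besides the shell and the picture viewer there is one more tool, called after "Emit:" as name([rows], argument=value, ...), one row to a line, values as JSON. arm_command: Moves the arm, as the interface text tells. Its arguments: {"type":"object","properties":{"steps":{"type":"array"},"force":{"type":"number"}},"required":["steps"]}

```bash
mkdir -p pics; ls
python3 - <<'E'
from station import ctrl
import cv2
o=ctrl.get_obs();print({k:o[k] for k in('t','tool_pos','tool_rot','contact_force','opening')})
for n in("scene","top"):
    p=ctrl.get_image(n);cv2.imwrite(f"pics/{n}0.png",p["img"][:,:,::-1]);print(n,p["camera_matrix"],p["world_from_camera"],[k for k in p])
E
```

```text
pics
{'t': 0.0, 'tool_pos': array([0.19265077, 0.59390302, 0.23006685]), 'tool_rot': array([-1.55873808,  0.24678973, -0.24590293]), 'contact_force': array([ 0.40622096,  0.26239547, -0.33809091]), 'opening': 0.08501532516585053}
scene [[426.60697911   0.         316.71211182]
 [  0.         426.60697911 200.38300071]
 [  0.           0.           1.        ]] [[-0.07109208 -0.76665995  0.63810535  1.27912201]
 [ 0.99744577 -0.05907673  0.04014813  0.03196825]
 [ 0.00691722  0.6393297   0.76890161  0.92505655]
 [ 0.          0.          0.          1.        ]] ['img', 'camera_matrix', 'world_from_camera', 'shot']
top [[475.75197611   0.         311.63427302]
 [  0.         475.75197611 191.41408724]
 [  0.           0.           1.        ]] [[-0.02335356  0.98902043 -0.14592187  0.35783537]
 [-0.99971726 -0.02245021  0.00783457  0.01407182]
 [ 0.00447257  0.14606357  0.9892651   1.59191932]
 [ 0.          0.          0.          1.        ]] ['img', 'camera_matrix', 'world_from_camera', 'shot']
```

View pics/scene0.png

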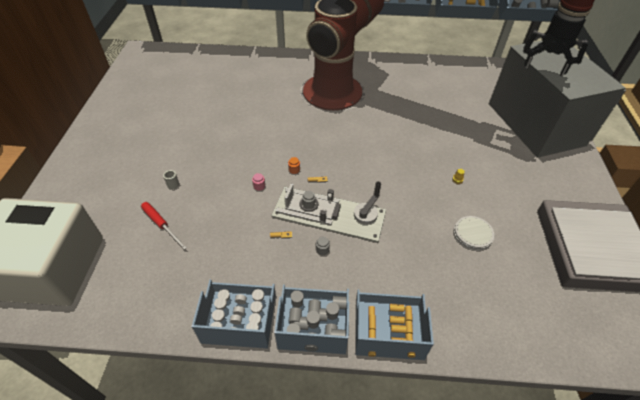

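View pics/top0.png

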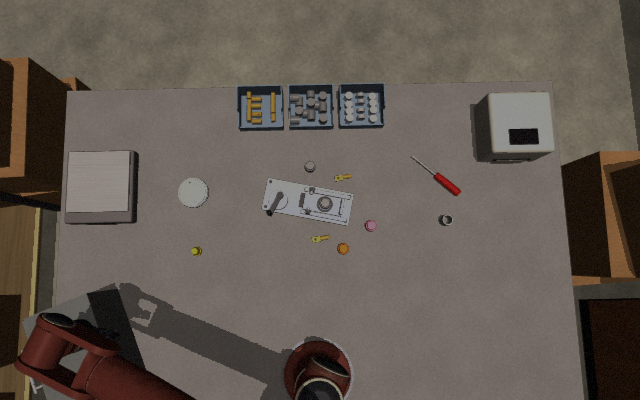

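The scene view shows the fixture near (330,210), with the end plate left and the handle right at (377,188). In the top view it lies at about (308,201), with the cam on the left. I'll zoom in next.

```bash
cat > h.py <<'E'
import numpy as np,cv2
from station import ctrl
from scipy.spatial.transform import Rotation as R
def ray(p,rc):
    K=p["camera_matrix"];T=p["world_from_camera"]
    r,c=rc
    d=np.array([(c-K[0,2])/K[0,0],-(r-K[1,2])/K[1,1],-1.])
    return T[:3,3],T[:3,:3]@d
def at(p,rc,z):
    o,d=ray(p,rc);return o+d*(z-o[2])/d[2]
def proj(p,X):
    K=p["camera_matrix"];T=p["world_from_camera"]
    c=(np.atleast_2d(X)-T[:3,3])@T[:3,:3]
    return np.c_[K[0,2]+K[0,0]*c[:,0]/-c[:,2],K[1,2]+K[1,1]*c[:,1]/c[:,2]] # col,row
def crop(p,r0,r1,c0,c1,f,name):
    im=cv2.resize(p["img"][r0:r1,c0:c1],None,fx=f,fy=f,interpolation=cv2.INTER_CUBIC);cv2.imwrite("pics/"+name,im[:,:,::-1])
E
python3 - <<'E'
from h import *
p=ctrl.get_image("scene");crop(p,165,265,250,410,5,"s1.png")
q=ctrl.get_image("top");crop(q,150,260,240,390,5,"t1.png")
for n in("push_face","handle_mid","cam_pivot","plug_center","fixture","nest_center","spare_plug_center","lug_a","covers","strain_relief","coupling","driver"):
    for im,l in((p,'s'),(q,'t')):
        print(n,l,[(np.round(b["position"],1).tolist(),round(b["confidence"],2)) for b in ctrl.boxes_of(im,n)][:3])
E
```

```text
push_face s [([209.6, 311.8], 0.66), ([210.2, 365.5], 0.2)]
push_face t [([202.1, 313.5], 0.72)]
handle_mid s [([208.9, 369.2], 0.63)]
handle_mid t [([202.7, 274.9], 0.71)]
cam_pivot s [([214.7, 336.0], 0.63)]
cam_pivot t [([199.7, 276.5], 0.72), ([199.3, 303.8], 0.69)]
plug_center s [([183.3, 259.5], 0.72), ([164.8, 294.3], 0.65), ([211.6, 368.9], 0.63)]
plug_center t [([202.5, 323.7], 0.67), ([244.6, 344.9], 0.63), ([226.4, 368.5], 0.45)]
fixture s [([216.4, 337.5], 0.94)]
fixture t [([203.0, 307.6], 0.92)]
nest_center s [([207.5, 313.0], 0.85), ([245.8, 321.0], 0.38)]
nest_center t [([203.5, 314.1], 0.55), ([202.2, 327.9], 0.5)]
spare_plug_center s [([246.3, 320.0], 0.69), ([208.1, 306.9], 0.67), ([201.6, 307.4], 0.46)]
spare_plug_center t []
lug_a s [([179.0, 315.8], 0.55)]
lug_a t [([182.6, 343.2], 0.64), ([182.8, 447.6], 0.15)]
covers s [([233.0, 472.0], 0.68)]
covers t [([178.5, 444.3], 0.57), ([195.0, 192.7], 0.56)]
strain_relief s [([176.1, 460.6], 0.54)]
strain_relief t []
coupling s [([179.3, 171.8], 0.79), ([202.0, 307.2], 0.34)]
coupling t []
driver s [([218.6, 154.8], 0.88)]
driver t [([181.2, 447.3], 0.76)]
```

View pics/s1.png

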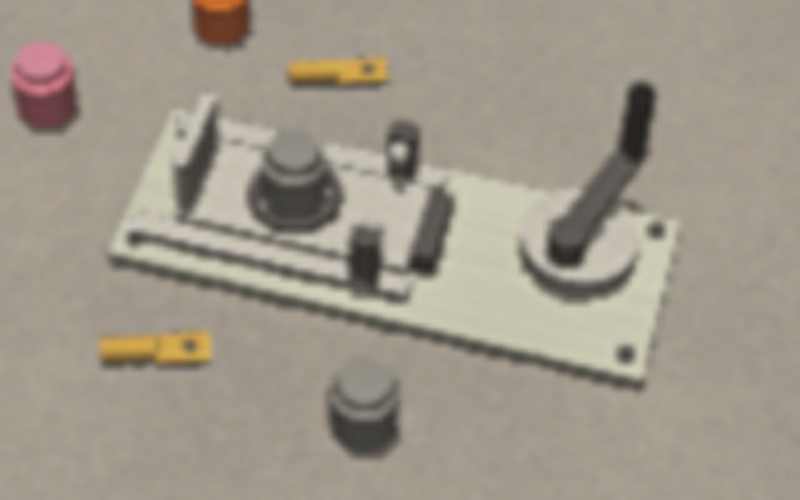

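View pics/t1.png

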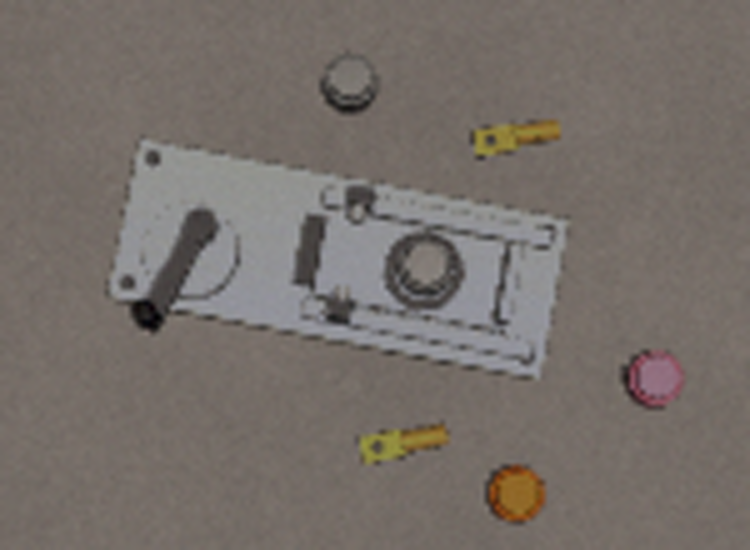

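```bash
cat >> h.py <<'E'
def F(P,L): # fixture local -> world
    c,s=np.cos(P[2]),np.sin(P[2]);L=np.atleast_2d(L).astype(float)
    return np.c_[P[0]+c*L[:,0]-s*L[:,1],P[1]+s*L[:,0]+c*L[:,1],L[:,2]]
E
python3 - <<'E'
from h import *
from scipy.optimize import least_squares
q=ctrl.get_image("top");p=ctrl.get_image("scene")
L=np.array([[.130,-.055,.012],[.130,.055,.012],[-.165,-.055,.012],[-.165,.055,.012]])
T=np.array([[268.6,178],[262,209.4],[354,194],[348,225.6]])
S=np.array([[378.6,241],[385.6,209.4],[272,215.4],[285.6,187.4]])
ft=lambda P:(proj(q,F(P,L))-T).ravel()
fs=lambda P:(proj(p,F(P,L))-S).ravel()
for f in (ft,fs,lambda P:np.r_[ft(P),fs(P)]):
    r=least_squares(f,[.35,.03,1.4]);print(r.x.round(4),r.fun.round(1))
P=r.x
for nm,l in(("pivot",[.075,0,.048]),("push",[-.135,0,.046]),("plug",[-.075,0,.066])):
    X=F(P,l);print(nm,X.round(4),(proj(q,X)-[240,150])*5,(proj(p,X)-[250,165])*5)
# handle: top
hs=at(p,(165+90/5,250+642/5),.094);ht=at(q,(150+312/5,240+147/5),.094)
hb=at(p,(165+150/5,250+635/5),.048)
for h in(hs,ht,hb):
    d=h[:2]-F(P,[.075,0,0])[0,:2];print(h,np.hypot(*d),"cam",((np.arctan2(d[1],d[0])-P[2]-np.pi+np.pi)%(2*np.pi)-np.pi))
E
```

```text
[0.5602 0.0314 1.3599] [-0.5 -0.4 -0.4  0.1  0.3 -0.2  0.6  0.4]
[0.5651 0.0389 1.3589] [ 0.4  0.4  1.  -0.  -0.6  0.2 -0.9 -1. ]
[0.5626 0.0359 1.3583] [-1.8 -1.1 -1.8 -0.6 -1.  -0.8 -0.9 -0.2 -0.8 -0.5 -0.1 -0.8 -1.6 -0.6
 -1.9 -1.7]
pivot [[0.5784 0.1093 0.048 ]] [[194.56139822 221.50171524]] [[564.02398818 230.53877457]]
push [[ 0.5342 -0.096   0.046 ]] [[509.57339081 281.90415543]] [[184.55625103 146.12792862]]
plug [[ 0.5468 -0.0374  0.066 ]] [[420.35164788 260.95249535]] [[290.08707985 146.14321351]]
[0.51777402 0.14587119 0.094     ] 0.07086703847089919 cam -1.9012680490658431
[0.514782   0.13723764 0.094     ] 0.06954450044907948 cam -1.772393335674858
[0.51983364 0.14746716 0.048     ] 0.06997052986329429 cam -1.9360128328012018
```

```bash
cat >> h.py <<'E'
def goto(pos,ex=None,quiet=False):
    """shift/turn from present pose to TCP pos with tool-down and tool x axis = ex(horizontal angle, world)"""
    o=ctrl.get_obs();Rn=R.from_rotvec(o["tool_rot"]);M=Rn.as_matrix()
    d=M.T@(np.array(pos)-o["tool_pos"])
    if ex is None: a=np.zeros(3)
    else:
        x=np.array([np.cos(ex),np.sin(ex),0]);y=np.array([0,0,-1.]);Rg=R.from_matrix(np.c_[x,y,np.cross(x,y)])
        a=(Rn.inv()*Rg).as_rotvec(degrees=True)
    if not quiet: print("shift",d.round(4),"turn",a.round(1))
    return d,a
E
python3 - <<'E'
from h import *
o=ctrl.get_obs();print(R.from_rotvec(o["tool_rot"]).as_matrix().round(3))
P=[.5625,.0355,1.359]
p=ctrl.get_image("wrist");cv2.imwrite("pics/w0.png",p["img"][:,:,::-1]);print(p["camera_matrix"],p["world_from_camera"])
goto([.2,.5,.33]);goto([.47,.1,.33])
for n,rc in(("boxcorner near fixture",(95,490)),("box",(150,545))):
    print(at(ctrl.get_image("scene"),rc,0))
E
```

```text
[[ 0.951 -0.     0.309]
 [-0.309  0.     0.951]
 [-0.    -1.    -0.   ]]
[[309.70691629   0.         319.20760077]
 [  0.         309.70691629 203.38833608]
 [  0.           0.           1.        ]] [[ 3.07565047e-01 -9.03980733e-01 -2.97022856e-01  1.16332564e-01]
 [ 9.51526701e-01  2.92466645e-01  9.51850738e-02  6.20269064e-01]
 [ 8.23805241e-04 -3.11900780e-01  9.50114322e-01  3.73473441e-01]
 [ 0.00000000e+00  0.00000000e+00  0.00000000e+00  1.00000000e+00]]
shift [ 0.0359 -0.0987 -0.0877] turn [0. 0. 0.]
shift [ 0.4162 -0.0987 -0.3848] turn [0. 0. 0.]
[-2.34754616e-02  5.64984187e-01 -1.11022302e-16]
[0.25079119 0.68466723 0.        ]
```

View pics/w0.png

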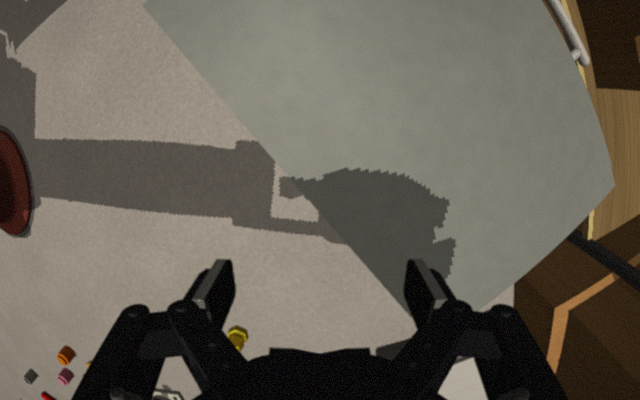

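Emit:
arm_command([
  [[0, -0.05, 0], [0, 0, 0], 0],
  [[0, -0.1, 0], [0, 0, 0], 0],
  [[0.05, -0.12, -0.05], [0, 8, 0], 0],
  [[0.08, -0.12, -0.08], [0, 16, 0], 0],
  [[0.11, -0.12, -0.11], [0, 24, 0], 0],
])

```text
t: 2.15
tool_pos: [0.2607, 0.4618, 0.3529]
tool_rot: [-1.49, 0.575, -0.577]
contact_force: [0.3, -0.4, -0.9]
opening: 0.0123
```

Run:
```python
from h import *
o=ctrl.get_obs();print(o["tool_pos"],o["opening"],R.from_rotvec(o["tool_rot"]).as_matrix().round(2)[:,0])
goto([.52,.03,.35],-2.08)
```

```text
[0.26066865 0.46184404 0.35293821] 0.01228746693548392 [ 0.74 -0.67  0.  ]
shift [ 0.4823  0.0025 -0.1455] turn [-0.2 76.9 -0.1]
```

Emit:
arm_command([
  [[0.048, 0, -0.014], [0, 8, 0], 0],
  [[0.096, 0, -0.028], [0, 16, 0], 0],
  [[0.144, 0, -0.042], [0, 24, 0], 0],
  [[0.192, 0, -0.056], [0, 32, 0], 0],
  [[0.24, 0, -0.07], [0, 40, 0], 0],
])

```text
t: 2.65
tool_pos: [0.3913, 0.2478, 0.353]
tool_rot: [-1.264, 1.112, -1.113]
contact_force: [1.2, 0.4, -0.3]
opening: 0.0004
```

Run:
```python
from h import *
goto([.52,.03,.35],-2.08)
```

```text
shift [0.2327 0.0029 0.0993] turn [-0.2 36.6 -0.2]
```

Emit:
arm_command([
  [[0.045, 0, 0.02], [0, 7, 0], 0],
  [[0.09, 0, 0.04], [0, 14, 0], 0],
  [[0.14, 0, 0.06], [0, 22, 0], 0],
  [[0.19, 0, 0.08], [0, 30, 0], 0],
  [[0.233, 0.003, 0.099], [0, 36.6, 0], 0],
])

```text
t: 3.15
tool_pos: [0.5179, 0.0319, 0.3509]
tool_rot: [-0.914, 1.575, -1.576]
contact_force: [0.8, 1.0, 0.5]
opening: 0.0003
```

```bash
cat >> h.py <<'E'
def wproj(p,X):
    K=p["camera_matrix"];T=p["world_from_camera"]
    c=((np.atleast_2d(X)-T[:3,3])@T[:3,:3])*[1,-1,-1]
    rho=np.hypot(c[:,0],c[:,1]);th=np.arctan2(rho,c[:,2]);k=K[0,0]*th/np.maximum(rho,1e-12)
    return np.c_[K[0,2]+k*c[:,0],K[1,2]+k*c[:,1]]
def wat(p,rc,z):
    K=p["camera_matrix"];T=p["world_from_camera"]
    v=np.array([rc[1]-K[0,2],rc[0]-K[1,2]]);r=np.hypot(*v);th=r/K[0,0]
    d=np.array([*(np.sin(th)*v/r*[1,-1]),-np.cos(th)]);d=T[:3,:3]@d;o=T[:3,3]
    return o+d*(z-o[2])/d[2]
E
python3 - <<'E'
from h import *
o=ctrl.get_obs();print(o["t"],o["tool_pos"],o["q"].round(2))
p=ctrl.get_image("wrist");cv2.imwrite("pics/w1.png",p["img"][:,:,::-1])
np.savez("w1.npz",**p)
E
```

```text
3.15 [0.51787738 0.03194366 0.35091188] [-0.08 -0.25  1.7   0.    1.69  0.43]
```

View pics/w1.png

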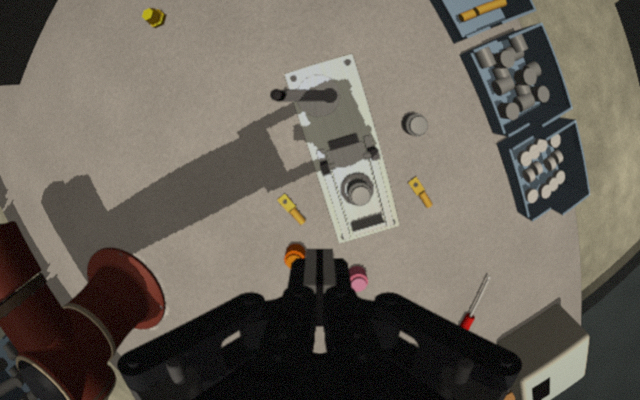

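Run:
```python
from h import *
p=dict(np.load("w1.npz"));crop(p,48,248,265,415,3,"w1c.png")
```

```text
(no output)
```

View pics/w1c.png

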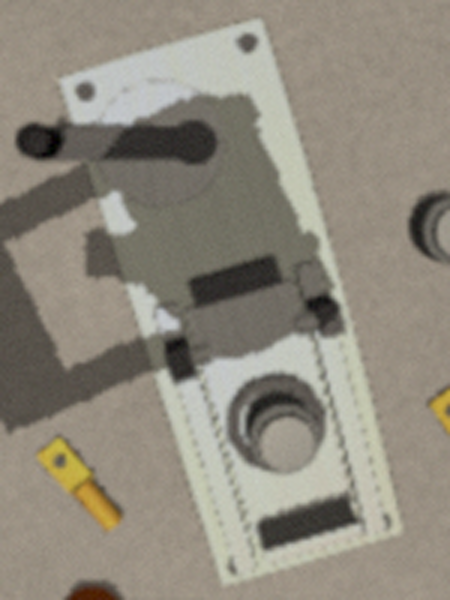

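Run:
```python
from h import *
from scipy.optimize import least_squares
p=dict(np.load("w1.npz"))
L=np.array([[.130,.055,.012],[.130,-.055,.012],[-.165,.055,.012],[-.165,-.055,.012]])
W=(np.array([[62,78],[264,18],[224,585],[402,532]])+.5)/3-.5+[265,48]
f=lambda P:(wproj(p,F(P,L))-W).ravel()
r=least_squares(f,[.56,.035,1.36]);P=r.x;print(P.round(4),r.fun.round(1))
pv=F(P,[.075,0,0])[0,:2]
px=lambda u,v:((v+.5)/3-.5+48,(u+.5)/3-.5+265)
print("pivot pred",(wproj(p,F(P,[.075,0,.048]))-[265,48])*3)
for z in(.048,.052): print("pivot seen",wat(p,px(197,142),z)-F(P,[.075,0,z]))
h=wat(p,px(38,141),.094);d=h[:2]-pv;a=np.arctan2(d[1],d[0])-P[2];print("handle",h,np.hypot(*d),a,"cam",a-np.pi)
for n,l in(("plug",[-.075,0,.066]),("plate top rear",[-.135,0,.064]),("plate top front",[-.127,0,.064])):print(n,(wproj(p,F(P,l))-[265,48])*3)
```

```text
[0.5637 0.0362 1.3566] [-1.1 -0.7  0.5 -1.  -0.6  1.3  1.3  0.9]
pivot pred [[195.7661311  140.37753732]]
pivot seen [[-4.96990938e-05 -3.14219385e-04 -1.38777878e-17]]
pivot seen [[-2.64591256e-04 -3.76648175e-04 -6.93889390e-18]]
handle [0.51910749 0.14252243 0.094     ] 0.06901052332405108 1.2855458900283407 cam -1.8560467635614524
plug [[286.59145465 442.79077301]]
plate top rear [[315.58250221 550.46634234]]
plate top front [[311.87515212 536.54076026]]
```

```bash
cat >> h.py <<'E'
P=np.array([.5637,.0362,1.3566]);PV=F(P,[.075,0,0])[0]
def hp(a,s,z=.06,r=.07):
    w=a+P[2];u=np.array([np.cos(w),np.sin(w)]);c=np.array([-u[1],u[0]])
    q=PV[:2]+r*u+s*c
    return [*q,z],w+np.pi/2
def plan(*targets):
    for t in targets:
        d,a=goto(*t,quiet=True);print("[",d.round(4).tolist(),",",a.round(1).tolist(),", 0],")
E
python3 - <<'E'
from h import *
print(hp(1.285,.045,.14))
plan(hp(1.285,.045,.2),hp(1.285,.045,.06))
E
```

```text
([np.float64(0.4966372792376033), np.float64(0.10355402815088155), 0.14], np.float64(4.212396326794897))
[ [-0.0552, 0.1488, -0.0599] , [-0.3, -1.4, -0.0] , 0],
[ [-0.0552, 0.2888, -0.0605] , [-0.3, -1.4, -0.0] , 0],
```

Emit:
arm_command([
  [[-0.014, 0.037, -0.015], [0, -1, 0], 0],
  [[-0.028, 0.074, -0.03], [0, -1.4, 0], 0],
  [[-0.042, 0.111, -0.045], [0, -1.4, 0], 0],
  [[-0.055, 0.149, -0.06], [0, -1.4, 0], 0],
  [[-0.055, 0.17, -0.06], [0, -1.4, 0], 0],
])

```text
t: 3.7
tool_pos: [0.4939, 0.105, 0.1749]
tool_rot: [-0.934, 1.564, -1.566]
contact_force: [-0.0, -0.2, -0.3]
opening: 0.0002
```

Run:
```python
from h import *
plan(hp(1.285,.045,.1),hp(1.285,.045,.06))
p=ctrl.get_image("wrist");cv2.imwrite("pics/w2.png",p["img"][:,:,::-1])
```

```text
[ [-0.0002, 0.0749, 0.0031] , [-0.0, 0.2, 0.1] , 0],
[ [-0.0003, 0.1149, 0.0031] , [-0.0, 0.2, 0.1] , 0],
```

View pics/w2.png

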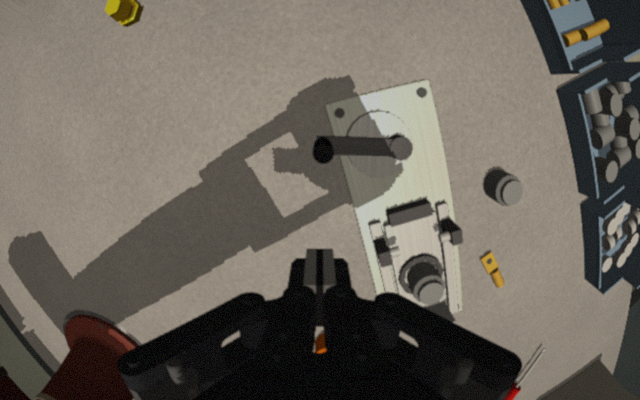

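The handle, at pixel (323,150), is straight ahead of the closed fingers, so I'm descending.

Emit:
arm_command([
  [[0, 0.04, 0.001], [0, 0, 0], 0],
  [[0, 0.08, 0.003], [0, 0, 0], 0],
  [[0, 0.105, 0.003], [0, 0, 0], 0],
  [[0, 0.114, 0.003], [0, 0, 0], 0],
  [[-0.01, 0.114, 0.003], [0, 0, 0], 0],
])

```text
t: 4.25
tool_pos: [0.4989, 0.1108, 0.0573]
tool_rot: [-0.939, 1.57, -1.567]
contact_force: [0.3, 0.0, 0.3]
opening: -0.0001
```

Run:
```python
from h import *
plan(*[hp(1.285,s) for s in(.03,.024,.019)])
plan(*[hp(a,.018) for a in(1.2,1.1,1.0)])
p=ctrl.get_image("wrist");cv2.imwrite("pics/w3.png",p["img"][:,:,::-1])
```

```text
[ [-0.0076, -0.0027, 0.0015] , [0.3, 0.1, 0.4] , 0],
[ [-0.0136, -0.0028, 0.0015] , [0.3, 0.1, 0.4] , 0],
[ [-0.0186, -0.0028, 0.0015] , [0.3, 0.1, 0.4] , 0],
[ [-0.0256, -0.0028, 0.0002] , [0.3, 4.9, 0.4] , 0],
[ [-0.0328, -0.0029, -0.0006] , [0.3, 10.7, 0.4] , 0],
[ [-0.04, -0.0029, -0.0007] , [0.2, 16.4, 0.4] , 0],
```

View pics/w3.png

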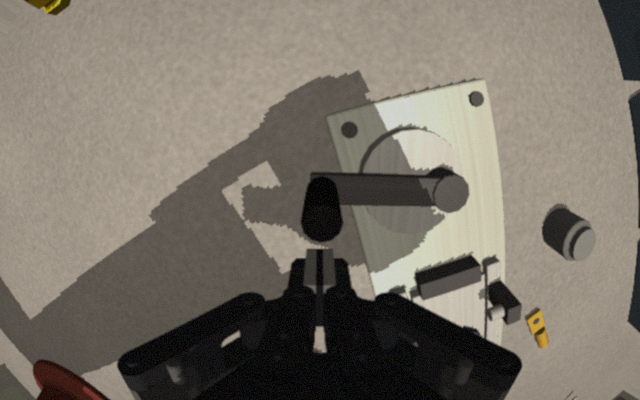

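Emit:
arm_command([
  [[-0.008, -0.002, 0.0015], [0, 0, 0], 0],
  [[-0.0135, -0.002, 0.0015], [0, 0, 0], 0],
  [[-0.0185, -0.002, 0.0015], [0, 0, 0], 0],
  [[-0.0255, -0.002, 0.0], [0, 5, 0], 0],
  [[-0.033, -0.002, -0.0005], [0, 10.5, 0], 0],
])

```text
t: 4.8
tool_pos: [0.5171, 0.1413, 0.0621]
tool_rot: [-0.807, 1.692, -1.696]
contact_force: [-0.8, -3.8, 1.5]
opening: 0.0003
```

Run:
```python
from h import *
print(ctrl.get_obs()["contact_force"])
plan(*[hp(a,.018) for a in(1.05,.95,.85,.75,.65,.55,.45)])
p=ctrl.get_image("wrist");cv2.imwrite("pics/w4.png",p["img"][:,:,::-1])
```

```text
[-0.78882469 -3.82738054  1.47228326]
[ [-0.0004, 0.0021, -0.0022] , [-0.0, 2.9, 0.2] , 0],
[ [-0.0076, 0.002, -0.0033] , [-0.0, 8.6, 0.2] , 0],
[ [-0.0148, 0.002, -0.0037] , [-0.1, 14.3, 0.2] , 0],
[ [-0.022, 0.002, -0.0033] , [-0.1, 20.1, 0.2] , 0],
[ [-0.0292, 0.002, -0.0023] , [-0.1, 25.8, 0.2] , 0],
[ [-0.0362, 0.0019, -0.0005] , [-0.1, 31.5, 0.2] , 0],
[ [-0.043, 0.0019, 0.002] , [-0.1, 37.3, 0.2] , 0],
```

View pics/w4.png

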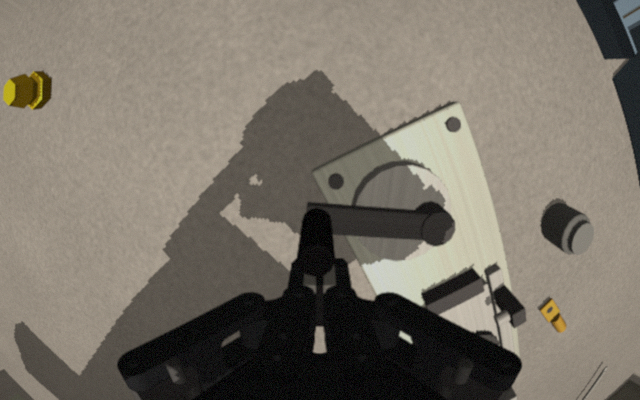

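Contact is made (about 4 N, handle at (317,240) against the fingers). I'll carry on along the arc.

Emit:
arm_command([
  [[-0.004, 0.002, -0.0028], [0, 6, 0], 0],
  [[-0.011, 0.002, -0.0035], [0, 11.5, 0], 0],
  [[-0.018, 0.002, -0.0035], [0, 17, 0], 0],
  [[-0.025, 0.002, -0.003], [0, 22.5, 0], 0],
  [[-0.032, 0.002, -0.0015], [0, 28, 0], 0],
])

```text
t: 5.35
tool_pos: [0.5362, 0.1677, 0.06]
tool_rot: [-0.404, 2.004, -2.01]
contact_force: [-2.1, -1.5, 1.3]
opening: 0.0003
```

Run:
```python
from h import *
o=ctrl.get_obs();print(o["contact_force"],o["q"].round(2))
plan(*[hp(a,.018) for a in(.6,.5,.4,.3,.2,.1,0)])
p=ctrl.get_image("wrist");cv2.imwrite("pics/w5.png",p["img"][:,:,::-1])
```

```text
[-2.14155891 -1.54072844  1.25603832] [ 0.17  0.08  1.89 -0.    1.18  1.35]
[ [-0.0004, 0.0, 0.0003] , [-0.1, 0.4, 0.2] , 0],
[ [-0.0075, -0.0, -0.0011] , [-0.1, 6.2, 0.2] , 0],
[ [-0.0146, -0.0001, -0.0018] , [-0.1, 11.9, 0.2] , 0],
[ [-0.0219, -0.0001, -0.0017] , [-0.1, 17.6, 0.2] , 0],
[ [-0.0291, -0.0001, -0.001] , [-0.2, 23.3, 0.2] , 0],
[ [-0.0361, -0.0001, 0.0005] , [-0.2, 29.1, 0.2] , 0],
[ [-0.043, -0.0002, 0.0027] , [-0.2, 34.8, 0.2] , 0],
```

View pics/w5.png

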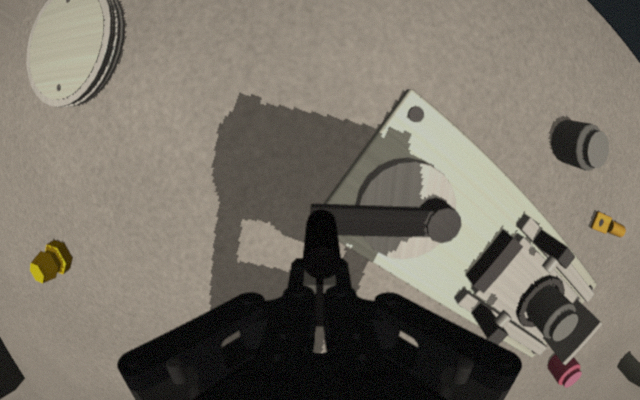

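Emit:
arm_command([
  [[-0.005, 0, -0.0005], [0, 4, 0], 0],
  [[-0.012, 0, -0.0015], [0, 10, 0], 0],
  [[-0.019, 0, -0.0018], [0, 15.5, 0], 0],
  [[-0.026, 0, -0.0014], [0, 21, 0], 0],
  [[-0.032, 0, -0.0005], [0, 26, 0], 0],
])

```text
t: 5.9
tool_pos: [0.5656, 0.1809, 0.0598]
tool_rot: [-0.064, -2.184, 2.191]
contact_force: [-2.8, -1.6, 1.2]
opening: 0.0001
```

Run:
```python
from h import *
o=ctrl.get_obs();print(o["contact_force"],o["q"].round(2))
plan(*[hp(a,.018) for a in(.1,.05,0,-.05)])
p=ctrl.get_image("wrist");cv2.imwrite("pics/w6.png",p["img"][:,:,::-1])
np.savez("w6.npz",**p)
T=p["world_from_camera"]
for a in(.2,.1,0,-.1):
    w=a+P[2];print(a,wproj(p,[*(PV[:2]+.07*np.array([np.cos(w),np.sin(w)])),.094]).round(0),wproj(p,[*PV[:2],.048]).round(0))
```

```text
[-2.82090623 -1.5763222   1.23017391] [ 0.19  0.15  1.81 -0.    1.19  1.82]
[ [-0.0041, -0.0002, -0.0005] , [-0.2, 2.9, 0.2] , 0],
[ [-0.0077, -0.0003, -0.0011] , [-0.2, 5.8, 0.2] , 0],
[ [-0.0113, -0.0003, -0.0015] , [-0.2, 8.6, 0.2] , 0],
[ [-0.0149, -0.0003, -0.0018] , [-0.2, 11.5, 0.2] , 0],
0.2 [[323. 272.]] [[446. 221.]]
0.1 [[324. 257.]] [[446. 221.]]
0 [[325. 241.]] [[446. 221.]]
-0.1 [[329. 224.]] [[446. 221.]]
```

View pics/w6.png

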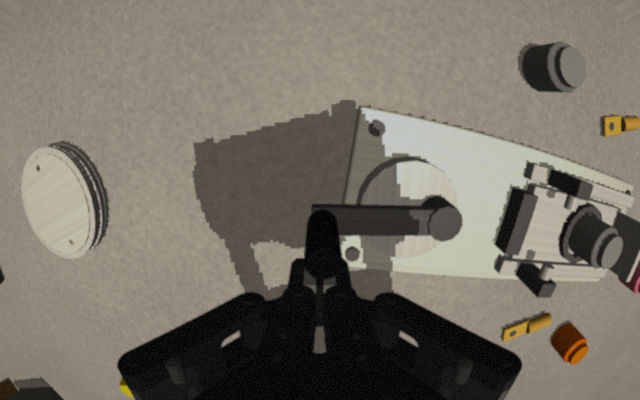

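Emit:
arm_command([
  [[-0.003, 0, -0.0005], [0, 2, 0], 0],
  [[-0.006, 0, -0.001], [0, 4.5, 0], 0],
  [[-0.009, 0, -0.0013], [0, 7, 0], 0],
  [[-0.0115, 0, -0.0015], [0, 8.6, 0], 0],
  [[-0.0115, 0, -0.0015], [0, 8.6, 0], 0],
])

```text
t: 6.45
tool_pos: [0.5777, 0.182, 0.0597]
tool_rot: [-0.222, -2.104, 2.11]
contact_force: [-3.0, 0.5, 0.8]
opening: 0.0001
```

Run:
```python
from h import *
o=ctrl.get_obs();print(o["contact_force"],o["tool_pos"])
plan(hp(0,.018),hp(0,.04))
p=ctrl.get_image("wrist");crop(p,150,330,250,470,3,"w7.png")
np.savez("w7.npz",**p)
for a in(.2,.1,0,-.1):
    w=a+P[2];X=[*(PV[:2]+.07*np.array([np.cos(w),np.sin(w)])),.094];
    print(a,(wproj(p,X)-[250,150])*3,(wproj(p,X[:2]+[.048])-[250,150])*3,(wproj(p,[*PV[:2],.048])-[250,150])*3)
```

```text
[-3.01606229  0.51292323  0.76770931] [0.57768374 0.18199823 0.05973284]
[ [0.0007, -0.0003, 0.0004] , [-0.2, 0.0, 0.2] , 0],
[ [0.0227, -0.0002, 0.0004] , [-0.2, 0.0, 0.2] , 0],
0.2 [[228.71658054 434.94127969]] [[223.09737086 290.65971175]] [[585.88415107 217.50289314]]
0.1 [[221.66435799 393.87415683]] [[217.6236408 256.4424672]] [[585.88415107 217.50289314]]
0 [[219.46656249 349.86335196]] [[215.87318804 220.68631906]] [[585.88415107 217.50289314]]
-0.1 [[222.53348421 303.30450443]] [[218.04295519 183.78480167]] [[585.88415107 217.50289314]]
```

View pics/w7.png

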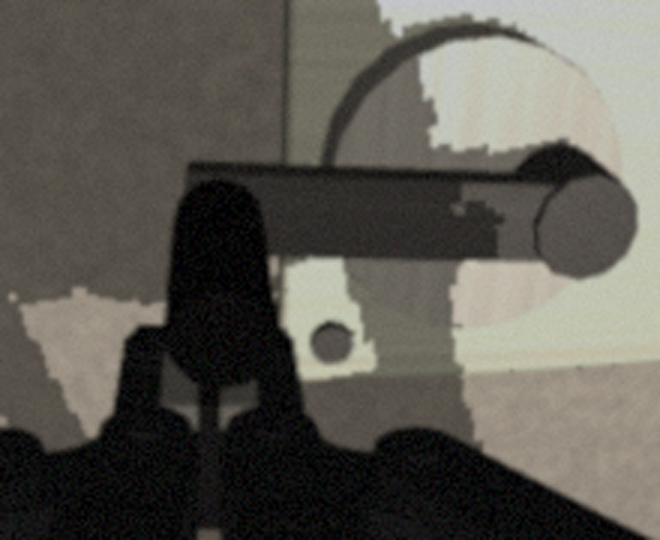

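The handle base is centred at about (220,222) in the crop, and (216,221) is predicted for exactly straight forward. The cam is at its low point, so I'm backing off and lifting.

Emit:
arm_command([
  [[0.012, 0, 0], [0, 0, 0], 0],
  [[0.03, 0, 0], [0, 0, 0], 0],
  [[0.03, -0.045, 0], [0, 0, 0], 0],
  [[0.03, -0.09, 0], [0, 0, 0], 0],
  [[0.03, -0.13, 0], [0, 0, 0], 0],
])

```text
t: 7.0
tool_pos: [0.5485, 0.1889, 0.1921]
tool_rot: [-0.223, -2.107, 2.111]
contact_force: [-0.0, 1.5, 0.9]
opening: 0.0
```

Run:
```python
from h import *
X=F(P,[-.135-.045,0,.14])[0];ex=P[2]+np.pi
print(X)
plan((X,ex),([X[0],X[1],.036],ex))
# a waypoint avoiding the handle
p=ctrl.get_image("wrist");crop(p,0,400,0,640,1,"w8.png");np.savez("w8.npz",**p)
```

```text
[ 0.52543881 -0.13968656  0.14      ]
[ [-0.0468, 0.0527, 0.326] , [-0.0, -89.9, 0.2] , 0],
[ [-0.0469, 0.1567, 0.3258] , [-0.0, -89.9, 0.2] , 0],
```

View pics/w8.png

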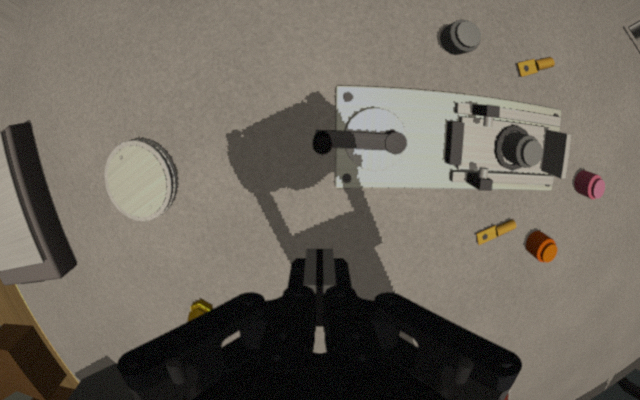

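Run:
```python
from h import *
p=dict(np.load("w8.npz"))
def loc(X):
    d=X[:2]-P[:2];c,s=np.cos(P[2]),np.sin(P[2]);return (c*d[0]+s*d[1],-s*d[0]+c*d[1])
print("pink",loc(wat(p,(183,592),.04)))
h=wat(p,(142,323),.094);b=np.array(loc(h))-[.075,0];print("handle",b,np.hypot(*b),np.arctan2(b[1],b[0]))
print("plug top",loc(wat(p,(151,529),.066)))
print("plate top edge",loc(wat(p,(133,571),.064)),loc(wat(p,(176,566),.064)))
```

```text
pink (np.float64(-0.2187604042925176), np.float64(0.0348484333350993))
handle [ 0.06908189 -0.0032352 ] 0.06915760220707648 -0.04679711402018454
plug top (np.float64(-0.06862238609029281), np.float64(-0.001170319052762752))
plate top edge (np.float64(-0.1335202060872121), np.float64(-0.02656367456340505)) (np.float64(-0.1348823593129838), np.float64(0.023057257016159963))
```

Emit:
arm_command([
  [[-0.003, 0, 0.045], [0, -8, 0], 0],
  [[-0.006, 0, 0.09], [0, -16, 0], 0],
  [[-0.01, 0, 0.135], [0, -24, 0], 0],
  [[-0.014, 0, 0.18], [0, -32, 0], 0],
  [[-0.02, 0, 0.22], [0, -40, 0], 0],
])

```text
t: 7.55
tool_pos: [0.5251, -0.0296, 0.2005]
tool_rot: [-0.472, 1.941, -1.947]
contact_force: [1.1, 0.2, 0.4]
opening: 0.0001
```

Run:
```python
from h import *
X=F(P,[-.163,0,.16])[0];ex=P[2]+np.pi
plan((X,ex))
```

```text
[ [0.0408, 0.0405, 0.0841] , [-0.6, -49.7, -0.5] , 0],
```

Emit:
arm_command([
  [[0.01, 0.01, 0.022], [0, -8.5, 0], 0],
  [[0.02, 0.02, 0.044], [0, -17, 0], 0],
  [[0.03, 0.03, 0.066], [0, -25.5, 0], 0],
  [[0.041, 0.04, 0.084], [-0.5, -34, -0.5], 0],
  [[0.041, 0.04, 0.084], [-0.6, -42.5, -0.5], 0],
])

```text
t: 8.05
tool_pos: [0.5277, -0.1247, 0.1587]
tool_rot: [-1.033, 1.454, -1.451]
contact_force: [-0.3, -0.0, 0.1]
opening: 0.0
```

Run:
```python
from h import *
ex=P[2]+np.pi
plan((F(P,[-.163,0,.16])[0],ex),(F(P,[-.163,0,.036])[0],ex))
```

```text
[ [-0.002, -0.0013, 0.0007] , [0.1, -7.0, 0.0] , 0],
[ [-0.002, 0.1227, 0.001] , [0.1, -7.0, 0.0] , 0],
```

Emit:
arm_command([
  [[-0.002, 0, 0.001], [0, -7, 0], 0],
  [[-0.002, 0.03, 0.001], [0, -7, 0], 0],
  [[-0.002, 0.06, 0.001], [0, -7, 0], 0],
  [[-0.002, 0.06, 0.001], [0, -7, 0], 0],
])

```text
t: 8.45
tool_pos: [0.5256, -0.1216, 0.0939]
tool_rot: [-1.107, 1.373, -1.358]
contact_force: [-1.0, -0.4, 0.2]
opening: 0.0003
```

Run:
```python
from h import *
ex=P[2]+np.pi
plan((F(P,[-.163,0,.036])[0],ex))
p=ctrl.get_image("wrist");crop(p,0,400,0,640,1,"w9.png");np.savez("w9.npz",**p)
p=ctrl.get_image("scene");crop(p,150,270,230,400,4,"s9.png")
```

```text
[ [0.0007, 0.0579, 0.0043] , [0.6, 0.1, -0.1] , 0],
```

View pics/w9.png

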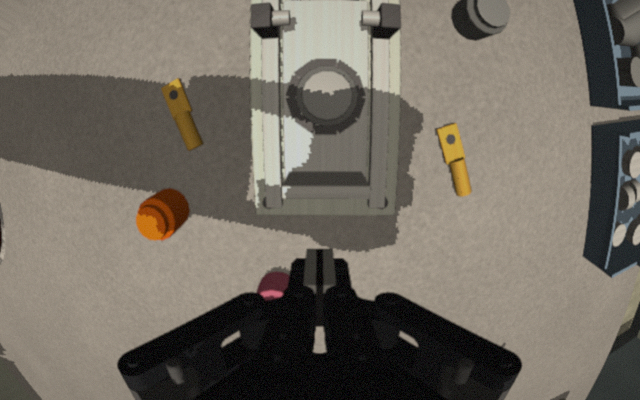

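View pics/s9.png

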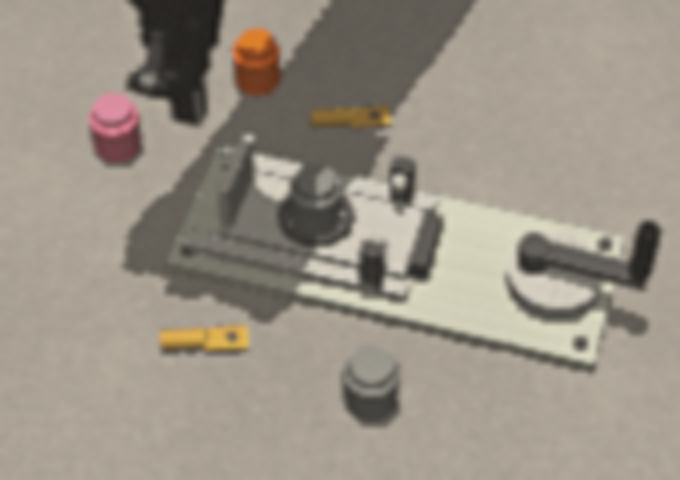

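The fingers are clear behind the plate, with the plate centre at col 326 and the fingers at col 320. The pink look-alike is well behind them. Descending.

Emit:
arm_command([
  [[0, 0.02, 0.004], [0.6, 0, 0], 0],
  [[0, 0.04, 0.004], [0.6, 0, 0], 0],
  [[0, 0.057, 0.004], [0.6, 0, 0], 0],
  [[-0.004, 0.057, 0.004], [0.6, 0, 0], 0],
  [[-0.008, 0.057, 0.004], [0.6, 0, 0], 0],
])

```text
t: 9.05
tool_pos: [0.5354, -0.1159, 0.0434]
tool_rot: [-1.094, 1.356, -1.37]
contact_force: [-0.2, 0.2, -1.2]
opening: -0.0002
```

Run:
```python
from h import *
ex=P[2]+np.pi
o=ctrl.get_obs();print(o["tool_pos"],o["contact_force"])
plan((F(P,[-.147,0,.036])[0],ex),(F(P,[-.097,0,.036])[0],ex))
p=ctrl.get_image("wrist");crop(p,0,400,0,640,1,"w10.png")
```

```text
[ 0.53543049 -0.11588359  0.04343721] [-0.21338509  0.22330289 -1.18554783]
[ [-0.0076, 0.0074, -0.0048] , [-0.6, 0.1, 0.0] , 0],
[ [-0.0576, 0.0074, -0.0047] , [-0.6, 0.1, 0.0] , 0],
```

View pics/w10.png

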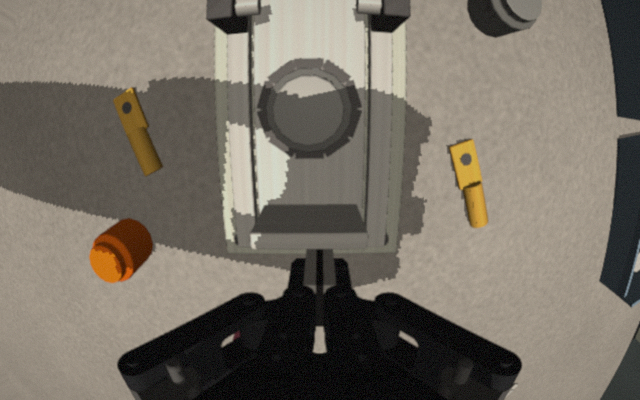

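Emit:
arm_command([
  [[0, 0, -0.0045], [-0.6, 0, 0], 0],
  [[-0.002, 0, -0.0045], [-0.6, 0, 0], 0],
  [[-0.004, 0, -0.0045], [-0.6, 0, 0], 0],
  [[-0.006, 0, -0.0045], [-0.6, 0, 0], 0],
  [[-0.008, 0, -0.0045], [-0.6, 0, 0], 0],
])

```text
t: 9.6
tool_pos: [0.5332, -0.107, 0.044]
tool_rot: [-1.102, 1.363, -1.365]
contact_force: [-0.6, -1.7, 1.2]
opening: 0.0
```

Emit:
arm_command([
  [[-0.002, 0, 0], [0, 0, 0], 0],
  [[-0.004, 0, 0], [0, 0, 0], 0],
  [[-0.006, 0, 0], [0, 0, 0], 0],
  [[-0.008, 0, 0], [0, 0, 0], 0],
  [[-0.01, 0, 0], [0, 0, 0], 0],
])

```text
t: 10.1
tool_pos: [0.5353, -0.0971, 0.044]
tool_rot: [-1.102, 1.363, -1.365]
contact_force: [-1.5, -2.2, 1.6]
opening: 0.0
```

Run:
```python
from h import *
ex=P[2]+np.pi
o=ctrl.get_obs();print(o["tool_pos"],o["contact_force"])
plan((F(P,[-.097,0,.04])[0],ex))
p=ctrl.get_image("wrist");crop(p,0,400,0,640,1,"w11.png")
p=ctrl.get_image("scene");crop(p,150,270,230,400,4,"s11.png")
```

```text
[ 0.5353058  -0.09711066  0.04397724] [-1.47372455 -2.20104373  1.58787067]
[ [-0.0393, 0.0039, -0.0005] , [-0.0, 0.1, 0.1] , 0],
```

View pics/w11.png

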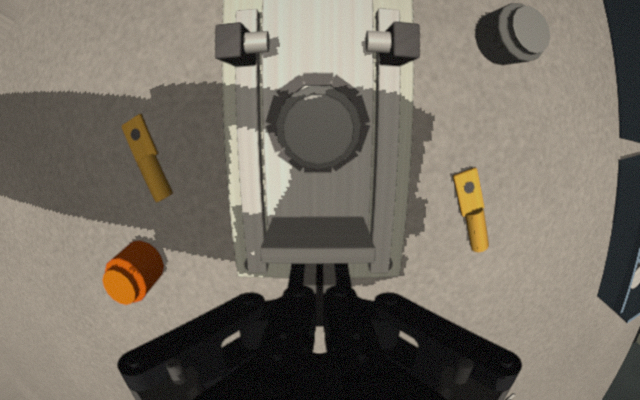

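View pics/s11.png

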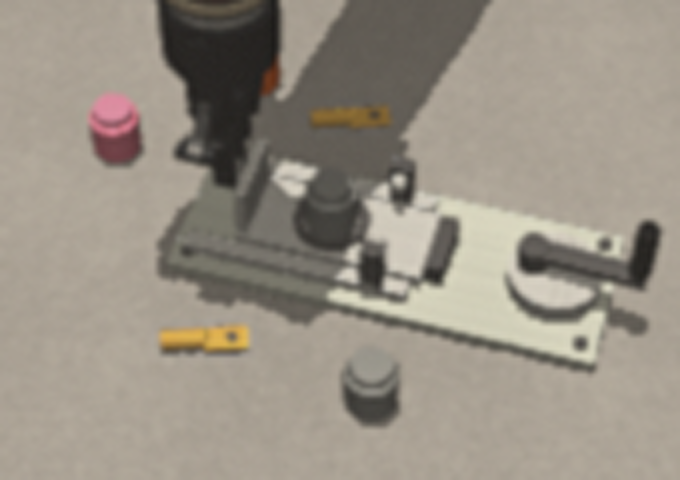

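Emit:
arm_command([
  [[-0.003, 0, 0], [0, 0, 0], 0],
  [[-0.006, 0, 0], [0, 0, 0], 0],
  [[-0.009, 0, 0], [0, 0, 0], 0],
  [[-0.012, 0, 0], [0, 0, 0], 0],
  [[-0.015, 0, 0], [0, 0, 0], 0],
])

```text
t: 10.7
tool_pos: [0.5386, -0.0818, 0.044]
tool_rot: [-1.101, 1.363, -1.365]
contact_force: [-0.6, -2.9, 0.9]
opening: -0.0001
```

Emit:
arm_command([
  [[-0.003, 0, 0], [0, 0, 0], 0],
  [[-0.006, 0, 0], [0, 0, 0], 0],
  [[-0.009, 0, 0], [0, 0, 0], 0],
  [[-0.012, 0, 0], [0, 0, 0], 0],
  [[-0.014, 0, 0], [0, 0, 0], 0],
])

```text
t: 11.2
tool_pos: [0.5416, -0.0678, 0.0439]
tool_rot: [-1.101, 1.363, -1.365]
contact_force: [-0.6, -1.6, 1.6]
opening: -0.0002
```

Emit:
arm_command([
  [[-0.001, 0, 0], [0, 0, 0], 0],
  [[-0.002, 0, 0], [0, 0, 0], 0],
  [[-0.003, 0, 0], [0, 0, 0], 0],
  [[-0.004, 0, 0], [0, 0, 0], 0],
  [[-0.005, 0, 0], [0, 0, 0], 0],
])

```text
t: 11.7
tool_pos: [0.5426, -0.063, 0.044]
tool_rot: [-1.101, 1.363, -1.365]
contact_force: [-1.3, -1.6, 0.9]
opening: 0.0003
```

Run:
```python
from h import *
ex=P[2]+np.pi
o=ctrl.get_obs();print(o["tool_pos"],o["contact_force"])
plan((F(P,[-.097,0,.04])[0],ex))
p=ctrl.get_image("wrist");crop(p,0,400,0,640,1,"w12.png")
p=ctrl.get_image("scene");crop(p,150,270,230,400,4,"s12.png")
```

```text
[ 0.54263442 -0.06295137  0.04396561] [-1.26880413 -1.5922879   0.85566026]
[ [-0.0044, 0.004, -0.0005] , [-0.0, 0.1, 0.0] , 0],
```

View pics/w12.png

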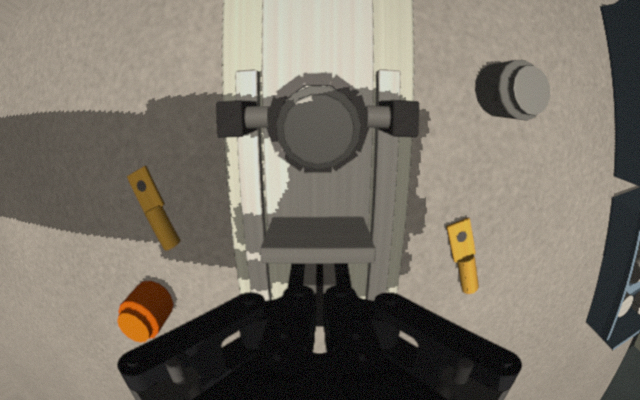

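View pics/s12.png

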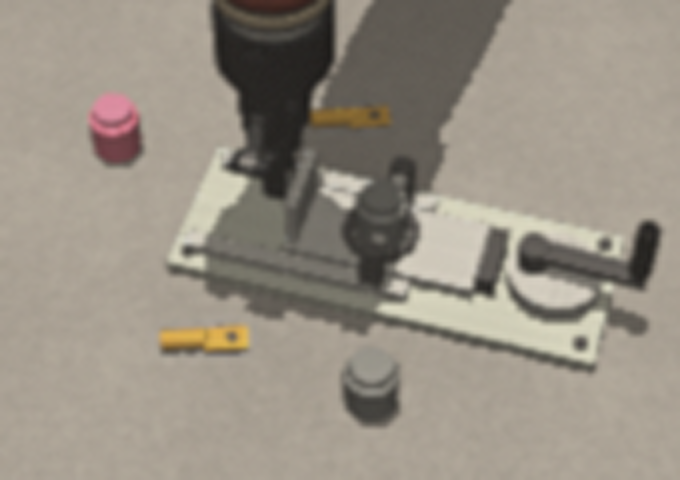

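Emit:
arm_command([
  [[-0.001, 0, 0], [0, 0, 0], 0],
  [[-0.002, 0, 0], [0, 0, 0], 0],
  [[-0.003, 0, 0], [0, 0, 0], 0],
  [[-0.003, 0, 0], [0, 0, 0], 0],
])

```text
t: 12.2
tool_pos: [0.5433, -0.0597, 0.044]
tool_rot: [-1.101, 1.363, -1.364]
contact_force: [-0.5, -1.7, 1.4]
opening: 0.0002
```

Emit:
arm_command([
  [[-0.001, 0, 0], [0, 0, 0], 0],
  [[-0.002, 0, 0], [0, 0, 0], 0],
  [[-0.002, 0, 0], [0, 0, 0], 0],
])

```text
t: 12.5
tool_pos: [0.5435, -0.0587, 0.044]
tool_rot: [-1.103, 1.362, -1.366]
contact_force: [-2.2, -5.8, 1.9]
opening: 0.0001
```

Emit:
arm_command([
  [[-0.001, 0, 0], [0, 0, 0], 0],
  [[-0.002, 0, 0], [0, 0, 0], 0],
  [[-0.002, 0, 0], [0, 0, 0], 0],
])

```text
t: 12.8
tool_pos: [0.5436, -0.0587, 0.044]
tool_rot: [-1.107, 1.36, -1.368]
contact_force: [-2.6, -9.7, 1.5]
opening: 0.0002
```

Run:
```python
from h import *
o=ctrl.get_obs();print(o["tool_pos"],o["contact_force"])
p=ctrl.get_image("wrist");crop(p,0,400,0,640,1,"w13.png")
p=ctrl.get_image("scene");crop(p,150,270,230,400,4,"s13.png")
```

```text
[ 0.54356463 -0.05865871  0.04401707] [-2.57719725 -9.65342804  1.49703452]
```

View pics/w13.png

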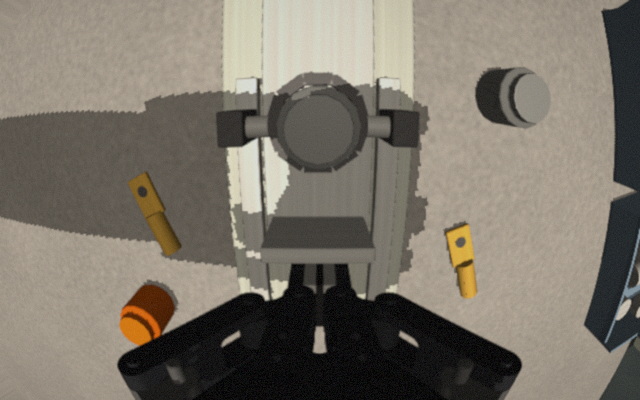

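View pics/s13.png

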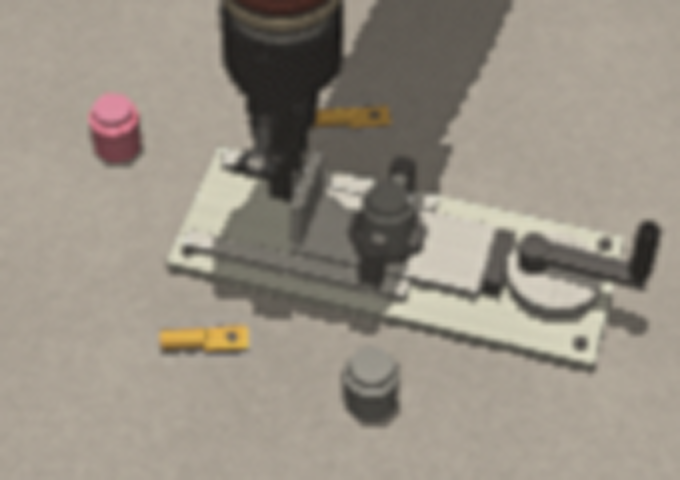

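The shuttle has stopped: force rises to 10 N with no further motion. The nose meets the cam at (500,265) in the scene crop, and the plug sits between the anvils. Retreating.

Emit:
arm_command([
  [[0.008, 0, 0], [0, 0, 0], 0],
  [[0.025, 0, 0], [0, 0, 0], 0],
  [[0.025, -0.04, 0], [0, 0, 0], 0],
  [[0.025, -0.08, 0], [0, 0, 0], 0],
  [[0.04, -0.12, 0], [0, 0, 0], 0],
])

```text
t: 13.4
tool_pos: [0.5351, -0.0957, 0.165]
tool_rot: [-1.107, 1.361, -1.365]
contact_force: [1.1, -1.2, 0.5]
opening: 0.0001
```

Emit:
arm_command([
  [[0.03, -0.03, 0], [0, 0, 0], 0],
  [[0.06, -0.06, 0], [0, 0, 0], 0],
  [[0.06, -0.08, 0], [0, 0, 0], 0],
  [[0.06, -0.08, 0], [0, 0, 0], 0],
])

```text
t: 13.8
tool_pos: [0.5244, -0.1551, 0.2493]
tool_rot: [-1.101, 1.355, -1.37]
contact_force: [-1.0, -0.4, -0.6]
opening: -0.0001
```

Run:
```python
from h import *
o=ctrl.get_obs();print(o["t"],o["tool_pos"],o["contact_force"])
p=ctrl.get_image("wrist");crop(p,0,400,0,640,1,"w14.png");np.savez("w14.npz",**p)
for n,l in(("home plate rear top",[-.085,0,.064]),("gauge@.066",[-.025,0,.066]),("handle top",[.145,0,.094]),("nose deck",[.059,0,.024])):
    print(n,wproj(p,F(P,l)).round(1))
p=ctrl.get_image("scene");crop(p,150,270,230,400,4,"s14.png");cv2.imwrite("pics/s14f.png",p["img"][:,:,::-1])
```

```text
13.8 [ 0.52440816 -0.15507008  0.24925512] [-0.99740683 -0.38643915 -0.62575683]
home plate rear top [[316.7  77. ]]
gauge@.066 [[317.   21.6]]
handle top [[ 318.  -117.7]]
nose deck [[317.4 -32. ]]
```

View pics/w14.png

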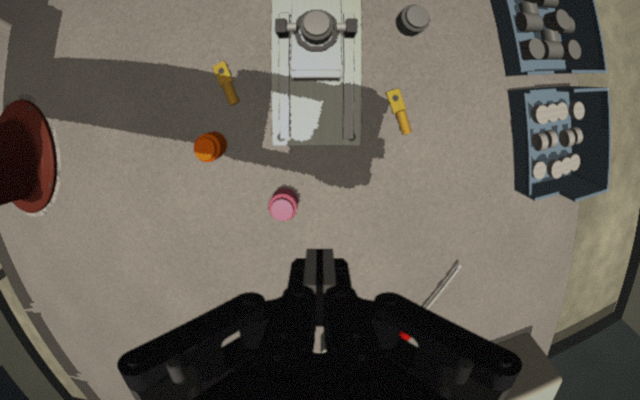

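View pics/s14.png

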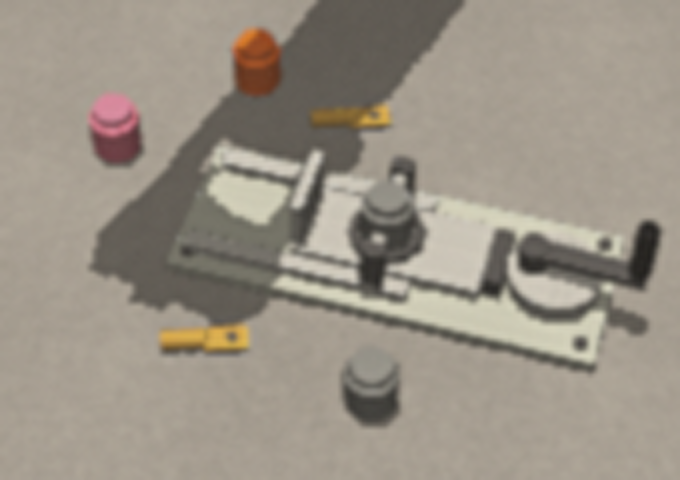

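View pics/s14f.png

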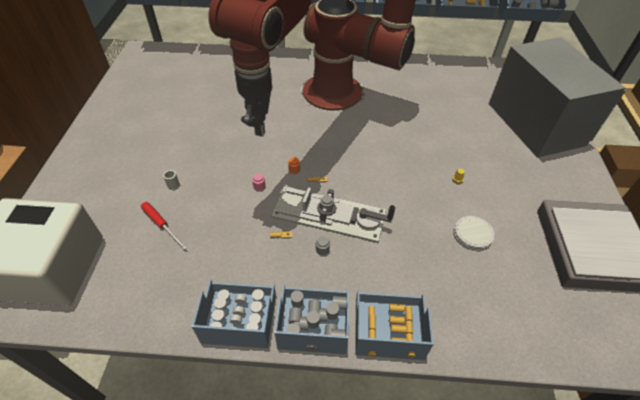

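In the wrist view the end plate's rear edge is at about (316,78), against a predicted home position of (317,77). The plug top is at (318,24), against (317,22) for the gauge point. In the scene view the handle points straight forward and the bystanders are in place, so I'm handing in.

```bash
python3 -c "
from station import ctrl
print(ctrl.finish_job())"
```

```text
the job is handed in; nothing more can be done
None
```

The cam is at its low point, the shuttle is home against it, and the plug is still standing in its nest between the anvils. The job is handed in, after about 14 s on the robot's clock.

- **Cam:** I pushed the handle clockwise along its arc with the side of the closed fingers. It went from about -1.86 rad to about 0.05 rad from the low point, measured from the wrist camera before the shuttle push.
- **Shuttle:** I then pushed the end plate from behind until it stopped. The force rose from about 2.5 N to 10 N with no further motion.
- **Last pictures:** The end plate's rear edge and the plug top were within about 2 pixels of where the home position puts them. The handle pointed straight forward. The bystanders in view looked undisturbed, and the arm was well clear of everything.
- **Disagreement:** Early on, the scene and top cameras placed the fixture about 5–8 mm apart. I used the wrist camera's measurement instead, which matched the cam pivot to under 1 mm.

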